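# Pack the chandelier fittings case and close its lid

## Task

Pack the plywood fittings case for tomorrow's chandelier job with the things standing on the bench just to the right of it: each ivory candle sleeve goes on end into a well of its own in the row of three square wells, each brass lamp holder into the grey felt tray in the middle, and the glue bottle, kept upright all the way, stands in its well at the other end. Once everything is in, lower the lid gently until it is fully shut, without letting it slam. Leave the loose light bulb beside the work where it lies.

Things in the scene. Friction and masses are not known exactly. Their poses are not given: they have to be found in the camera images.
- fit_case: Plywood case, fixed to the bench; 190 mm deep (x) by 320 wide (y) by 108 high without lid, walls and floor 8 mm. Origin: centre of its underside; x to the hinge side, y to its left seen from the front, z up. Inside from left: row of 3 wells, tray 174 x 106 mm, bottle well. Dividers 4 mm thick, tops at z = 68 mm (the tray's two side walls: 95 mm); before and behind the wells it is empty to its walls
- well_a (a point): centre of the floor of the leftmost sleeve well, 40 x 40 mm clear, 60 mm deep, floor at z = 8 mm in the case; axes as the case
- well_b (a point): the same for the middle sleeve well, 44 mm from its neighbours
- well_c (a point): the same for the sleeve well next to the tray
- tray (a point): centre of the grey felt floor of the raised tray, 53 mm above the bench; lamp holders may stand or lie anywhere on it
- bottle_well (a point): centre of the floor of the bottle well, 56 mm (case x) by 60 mm (case y) clear, 60 mm deep, floor at z = 8 mm in the case
- case_lid (a joint): angle of the lid about its hinge, rad: 0 shut, about 1.57 standing upright, 1.70 fully open against its stop. Friction stays hold the lid (0.5 kg) wherever it is left; it takes about 3 to 4 N at the handle to lower it from upright, less lower down
- lid_hinge (a point): middle of the hinge line, on the top back edge of the case (95 mm behind the case's centre, 108 mm up); fixed to the case, axes as the case; the hinge line runs along y. The case stands with its hinge side to the robot's left and its front to the right
- lid_handle (a point): middle of the straight bar of the steel bow handle on the lid's front: round bar 10 mm thick, 90 mm long along the hinge direction, standing 38 mm off the lid's front face. With the lid shut it lies 228 mm in front of the hinge line and 18 mm above it; axes turn with the lid
- lid_middle (a point): middle of the lid's outer top face (lid 190 x 320 mm, hollow, 42 mm deep): with the lid shut 95 mm in front of the hinge line and 42 mm above it, that is 150 mm above the bench
- sleeve_1_centre (a point): centre of an ivory candle sleeve, a tube 29 mm across and 95 mm long, 30 g, standing on end on the bench at the start (centre 47.5 mm up); its x axis runs along the tube. Tips over easily. None when absent (two or three are present)
- sleeve_2_centre (a point): centre of an ivory candle sleeve, a tube 29 mm across and 95 mm long, 30 g, standing on end on the bench at the start (centre 47.5 mm up); its x axis runs along the tube. Tips over easily. None when absent (two or three are present)
- sleeve_3_centre (a point): centre of an ivory candle sleeve, a tube 29 mm across and 95 mm long, 30 g, standing on end on the bench at the start (centre 47.5 mm up); its x axis runs along the tube. Tips over easily. None when absent (two or three are present)
- holder_1_centre (a point): centre (half-way up, 23.5 mm) of a brass lamp holder 47 mm tall, standing upright: body 26 to 30 mm across where it is gripped, 37 mm over the rim at the top; z up its axis. None when absent (one or two are present)
- holder_2_centre (a point): centre (half-way up, 23.5 mm) of a brass lamp holder 47 mm tall, standing upright: body 26 to 30 mm across where it is gripped, 37 mm over the rim at the top; z up its axis. None when absent (one or two are present)
- glue_centre (a point): centre (half-way up, 64.5 mm) of the white glue bottle, 129 mm tall with its red nozzle cap: round body 42 mm across up to 94 mm from its foot, cap 20 mm across above that; z up its axis. About 0.1 kg, tips over easily
- bulb_big: clear light bulb lying on the bench, 97 mm long, 50 mm across; origin at its underside. Bystander, leave alone
Not all that is in view belongs to the job. What is shaped like the part that bears holder_1_centre but turquoise is not meant.

How it is judged:
On the way, in this order (a step that is already met when the one before it is completed fails the run):
1. every sleeve stands in a well, every lamp holder is in the tray and the glue bottle stands in its well, the lid still open (x of sleeve_1_centre in the frame of fit_case between -0.033 and 0.009 m and y of sleeve_1_centre in the frame of fit_case between 0.021 and 0.151 m and z of sleeve_1_centre in the frame of fit_case between 0.045 and 0.062 m and angle between each of sleeve_1_centre, sleeve_2_centre, sleeve_3_centre's own x axis and vertical below 0.35 rad and x of sleeve_2_centre in the frame of fit_case between -0.033 and 0.009 m and y of sleeve_2_centre in the frame of fit_case between 0.021 and 0.151 m and z of sleeve_2_centre in the frame of fit_case between 0.045 and 0.062 m and x of sleeve_3_centre in the frame of fit_case between -0.033 and 0.009 m and y of sleeve_3_centre in the frame of fit_case between 0.021 and 0.151 m and z of sleeve_3_centre in the frame of fit_case between 0.045 and 0.062 m and x of holder_1_centre in the frame of fit_case between -0.087 and 0.087 m and y of holder_1_centre in the frame of fit_case between -0.088 and 0.018 m and z of holder_1_centre in the frame of fit_case between 0.058 and 0.082 m and x of holder_2_centre in the frame of fit_case between -0.087 and 0.087 m and y of holder_2_centre in the frame of fit_case between -0.088 and 0.018 m and z of holder_2_centre in the frame of fit_case between 0.058 and 0.082 m and x of glue_centre in the frame of fit_case between -0.025 and 0.001 m and y of glue_centre in the frame of fit_case between -0.146 and -0.098 m and z of glue_centre in the frame of fit_case between 0.066 and 0.082 m and angle between glue_centre's own z axis and vertical below 0.2 rad and linear speed of each of sleeve_1, sleeve_2, sleeve_3, holder_1, holder_2, glue below 0.02 m/s and value of joint case_lid above 0.6 rad), for 0.2 s.
2. the lid is fully shut (value of joint case_lid below 0.04 rad), for 0.2 s.
At the end, for the whole second after the job is handed in: Each sleeve present stands in the well row, on the well floor within 8 mm, tilted under 0.35 rad; each lamp holder present rests in the tray; the bottle stands in its well within 0.2 rad of upright; all at rest; the lid shut to within 0.04 rad (x of sleeve_1_centre in the frame of fit_case between -0.033 and 0.009 m and y of sleeve_1_centre in the frame of fit_case between 0.021 and 0.151 m and z of sleeve_1_centre in the frame of fit_case between 0.045 and 0.062 m and angle between each of sleeve_1_centre, sleeve_2_centre, sleeve_3_centre's own x axis and vertical below 0.35 rad and x of sleeve_2_centre in the frame of fit_case between -0.033 and 0.009 m and y of sleeve_2_centre in the frame of fit_case between 0.021 and 0.151 m and z of sleeve_2_centre in the frame of fit_case between 0.045 and 0.062 m and x of sleeve_3_centre in the frame of fit_case between -0.033 and 0.009 m and y of sleeve_3_centre in the frame of fit_case between 0.021 and 0.151 m and z of sleeve_3_centre in the frame of fit_case between 0.045 and 0.062 m and x of holder_1_centre in the frame of fit_case between -0.087 and 0.087 m and y of holder_1_centre in the frame of fit_case between -0.088 and 0.018 m and z of holder_1_centre in the frame of fit_case between 0.058 and 0.082 m and x of holder_2_centre in the frame of fit_case between -0.087 and 0.087 m and y of holder_2_centre in the frame of fit_case between -0.088 and 0.018 m and z of holder_2_centre in the frame of fit_case between 0.058 and 0.082 m and x of glue_centre in the frame of fit_case between -0.025 and 0.001 m and y of glue_centre in the frame of fit_case between -0.146 and -0.098 m and z of glue_centre in the frame of fit_case between 0.066 and 0.082 m and angle between glue_centre's own z axis and vertical below 0.2 rad and linear speed of each of sleeve_1, sleeve_2, sleeve_3, holder_1, holder_2, glue below 0.02 m/s and value of joint case_lid below 0.04 rad); the robot touches nothing.
It fails at once if the lid slams: it swings shut faster than 2 rad/s (velocity of joint case_lid below -2 rad/s).
It fails at once if the glue bottle is tipped more than 0.6 rad (angle between glue_centre's own z axis and vertical above 0.6 rad).
It fails at once if the light bulb is moved more than 30 mm (distance of bulb_big from where it was at the start of the episode above 0.03 m).
Of sleeve_1, sleeve_2, sleeve_3 only 2 to 3 are there at a start; the rules pass over those that are not, and their reading is None.
Of holder_1, holder_2 only 1 to 2 are there at a start; the rules pass over those that are not, and their reading is None.
At some moment in a run one of holder_1, holder_2 may be knocked a few centimetres aside while the robot is not near it.
It also fails if it takes over 210 s, if anything falls off the work surface, if the arm or the gripper's body presses on something with over 40 N, if the wrist force passes 120 N, or if a joint passes its speed limit or range.

## Robot

A 7-joint arm with a two-finger parallel gripper is mounted at the origin on a cart in front of the work surface, level with it; the furniture and walls round the work are solid. World frame = base frame: x ahead of the robot, y to its left, z up, the work surface at z = 0. Lengths are in m, angles in rad, forces in N, time in s.
With the tool pointing down it reaches from about 0.4 to 0.85 m from the base axis. Payload 10.4 kg.
Tool frame: the origin (TCP) lies midway between the tips of the shut fingers; the grasp point (between the pads) lies 19 mm behind it; z points along the fingers, y is the line along which they close (so a half turn about z gives the same grasp; the last joint's range is limited). The gripper opens to 87 mm and grips with 3 to 60 N. Pads are 19 mm wide; open, the fingers measure 117 mm over their backs; the gripper's body (75 mm by 190 mm) begins 51 mm behind the grasp point.
Start: joints at [1.285, 0.332, -0.065, 1.46, 0.022, 1.35, -0.088], TCP at [0.162, -0.604, 0.223] pointing down, gripper open.
Joint ranges: [-2.6, 2.6], [-0.5, 2.12], [-1.47, 1.34], [0.16, 2.42], [-1.27, 4.41], [0.06, 2.06], [-2.6, 2.6]. Speed limits (rad/s): [2.22, 2.22, 2.79, 2.79, 3.14, 3.14, 3.14].

## Interface

Orientations are given as a unit quaternion [x, y, z, w].
In Python, from bench import r gives the robot as it stands.
- The arm moves only by the tool carry_out, never from a script. Its argument "steps" is a list that holds one entry, the list of rows, each a list of 6 numbers: the shift along the tool's x, y, z in cm, then the turn, a rotation vector about the tool's x, y, z in rad. In form: [[[dx, dy, dz, wx, wy, wz], ...]]. A call has 1 to 20 rows; each row is the pose to reach, as a shift and turn from the pose commanded when the call began, along the tool's axes at that moment; what a row does not reach only later rows make up. A row lasts 1/12 s, in which the tool goes at most 41.7 mm and 7.16 degrees, less where a joint would pass 70% of its speed; a pose out of reach is approached as far as the arm can. A call with a gripper value outside its range is refused whole. "hand" is the closure, from -1 (fully open) to 1 (shut), set as the call begins (left out, the last holds). The fingers move at their own pace and stop on an object; "squeeze" is the grip in N (left out, the last holds). Time passes only in rows, so rows that repeat a pose let the fingers close. It gives the time, the measured TCP pose, the force, the opening and the grip force at its end, in the units of the state.
- r.read_state(): the state, without advancing time (a new reading comes with each control period).
- r.camera(name): name is "scene" or "top" or "wrist"; returns the picture (480x640x3 uint8, red, green, blue); there is no depth.
- r.camera_params(name): a dict with "fx", "fy", "cx", "cy" (pixels), "view" (4x4, takes a point from world to camera coordinates). Camera axes: x right, y up, looking along -z (the intrinsics and any distortion apply to the point x, -y, -z); pixel columns grow to the right and rows downward; lengths in m; the calibration is good to about 2 mm. A picture is of the moment at which its call begins: read the wrist's pose just before it. camera_params takes no time and is no camera call; for the wrist camera it gives the pose at the moment of the call.
- r.close_job(): hands the job in; it is judged then, once.
The state is a dict: "time": time; "joint_positions": joint angles; "joint_vel": joint speeds; "joint_torque": joint torques, N m; "ee_pos": TCP position; "eef_rot": TCP orientation; "ft_force": force on the tool from outside, world axes, zero at the start; "torque": the same for the moment, N m; "width": finger opening in m; "grip_force": force on a finger pad.
Only numpy, scipy, OpenCV 4.12 (cv2) and the standard library are available. Lean on these libraries where they do the work, as an engineer would, in place of code of your own. Each camera call takes 0.05 s, during which the arm holds its last target. There are 200 camera calls.

## Working session

There is one attempt and no reset: what is moved stays moved. The work goes in short steps, Python scripts to look and compute and a tool call to move; the robot and the scene stay as the last step left them, time stands still between calls to the robot, and variables do not carry over. Pictures are saved under pics/ and viewed, at most 15 in all, crops included, and the job is handed in when it is done.

Besides the shell and the picture viewer there is one more tool, called after "Call:" as a command line: name --argument value ..., lists and objects as JSON in quotes. carry_out: Moves the arm, as the interface text tells. Its arguments: {"type":"object","properties":{"steps":{"type":"array","items":{"type":"array","items":{"type":"array","items":{"type":"number"}}}},"hand":{"type":"number"},"squeeze":{"type":"number"}},"required":["steps"]}

```bash
ls; mkdir -p pics
python3 - <<'E'
from bench import r
import cv2
s=r.read_state();print(s)
for n in("scene","top"):
    cv2.imwrite(f"pics/{n}0.png",r.camera(n)[:,:,::-1]);print(n,r.camera_params(n))
E
```

```text
pics
{'time': 0.0, 'joint_positions': array([ 1.28543425,  0.33286233, -0.06468765,  1.46093302,  0.02159795,
        1.34990626, -0.08846619]), 'joint_vel': array([-1.14506140e-04, -4.24963904e-04, -7.78236590e-04, -1.72908828e-03,
       -1.76186864e-03, -5.72023351e-05, -6.02574992e-04]), 'joint_torque': array([ 2.80996210e-04, -6.23247743e+01,  2.51311617e-02, -3.89902854e+01,
       -6.11961912e-02,  3.94939038e-02,  1.33334102e-04]), 'ee_pos': array([ 0.16223035, -0.60317791,  0.22176383]), 'eef_rot': array([ 9.91378887e-01,  1.31024436e-01, -1.26167195e-04, -6.95464280e-04]), 'ft_force': array([-0.33641049,  0.14431065, -0.02725254]), 'torque': array([0.00519156, 0.05515135, 0.02797131]), 'grip_force': 0.0, 'width': 0.08684938463511711}
scene {'fx': 537.6819992351403, 'fy': 537.6819992351403, 'cx': 330.440936983725, 'cy': 238.47566227375563, 'view': array([[-0.22048334,  0.97534475, -0.00947157,  0.13951823],
       [-0.72971318, -0.15849758,  0.66512945,  0.29313792],
       [ 0.6472293 ,  0.1535615 ,  0.746668  , -1.57646045],
       [ 0.        ,  0.        ,  0.        ,  1.        ]])}
top {'fx': 522.5439512210813, 'fy': 522.5439512210813, 'cx': 314.1680618406282, 'cy': 234.98395518451392, 'view': array([[-0.45119277, -0.8922345 , -0.01851154,  0.21728438],
       [ 0.680231  , -0.35726414,  0.6400376 , -0.45632846],
       [-0.57767714,  0.27618821,  0.76812056, -0.77792988],
       [ 0.        ,  0.        ,  0.        ,  1.        ]])}
```

View pics/scene0.png

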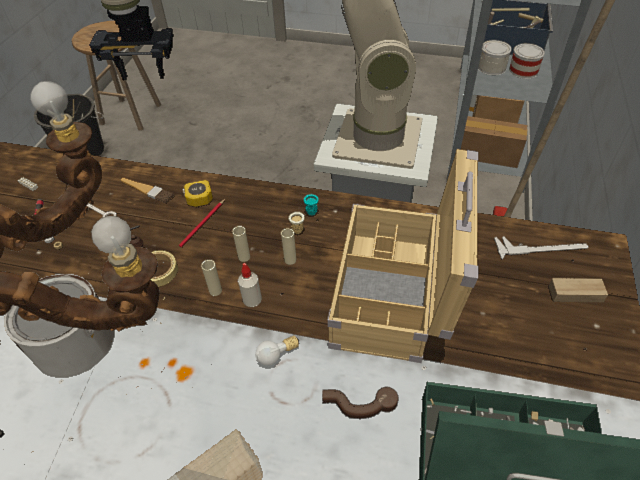

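View pics/top0.png

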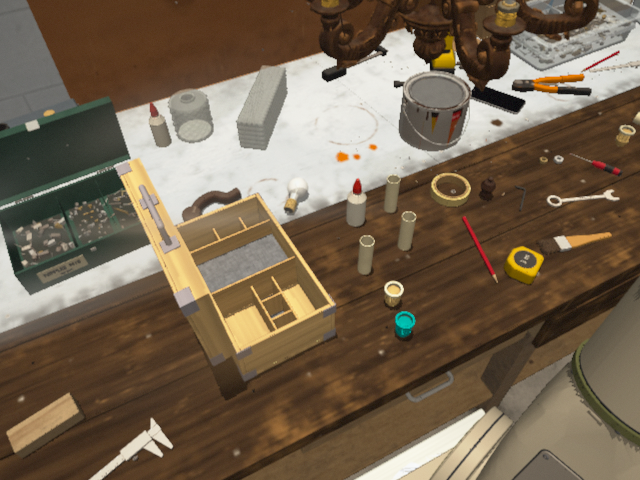

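The scene picture shows sleeves at (241,243), (289,246) and (211,278), the glue at (249,287), a brass holder at (297,222) and the turquoise decoy at (311,204). A holder-like thing sits in the top picture at (626,132), and a second glue bottle at (158,125) is behind the case. Next I'll crop closer.

Run:
```python
import cv2,numpy as np
t=cv2.imread("pics/top0.png");s=cv2.imread("pics/scene0.png")
a=cv2.resize(t[165:345,330:430],None,fx=4,fy=4,interpolation=2)[:, :]
a=cv2.resize(t[165:345,330:430],(333,600),interpolation=2)
b=cv2.resize(s[180:330,190:330],(467,500),interpolation=2)
c=np.zeros((600,800,3),np.uint8);c[:600,:333]=a;c[:500,333:]=b
c[500:600,333:473]=cv2.resize(t[105:155,570:640],(140,100))
c[500:600,480:680]=cv2.resize(s[215:265,10:110],(200,100))
cv2.imwrite("pics/crop1.png",c)
cv2.imwrite("pics/crop2.png",np.hstack([cv2.resize(t[150:390,110:350],(400,400),interpolation=2),cv2.resize(s[145:365,320:490],(400,518),interpolation=2)[:400]*1]) if 0 else cv2.resize(t[150:390,110:350],(600,600),interpolation=2))
```

```text
(no output)
```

View pics/crop1.png

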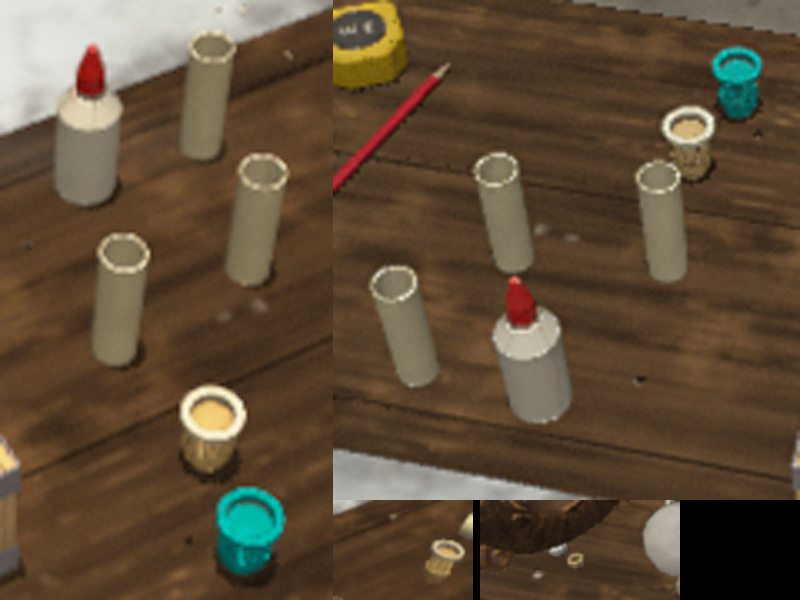

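View pics/crop2.png

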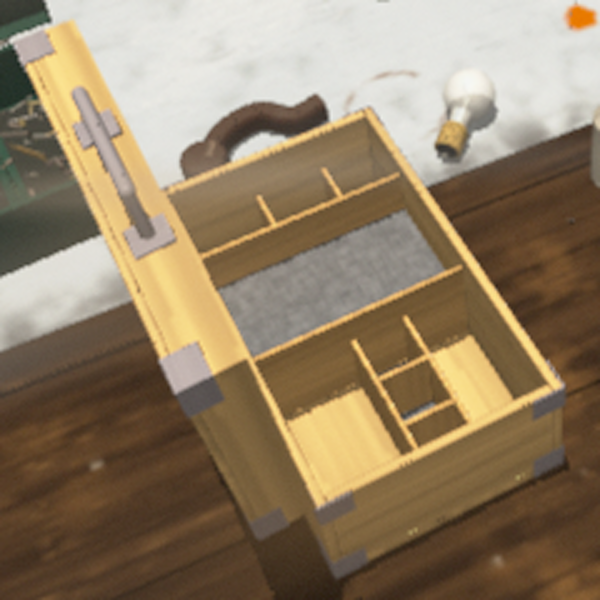

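The crop shows three sleeves, the glue bottle, one brass holder beside the turquoise decoy, and a similar brass thing far right. I'll compute positions now.

```bash
cat > h.py <<'E'
from bench import r
import numpy as np, cv2
from scipy.optimize import least_squares
from scipy.spatial.transform import Rotation as R
def proj(P,X):
    c=P["view"]@np.append(X,1); return np.array([P["fx"]*c[0]/-c[2]+P["cx"],P["fy"]*-c[1]/-c[2]+P["cy"]])
def tri(obs): # [(params,uv)]
    f=least_squares(lambda X:np.concatenate([proj(P,X)-uv for P,uv in obs]),[.6,-.2,.1]); return f.x,np.sqrt(np.mean(f.fun**2))
def onz(P,uv,z):
    return least_squares(lambda q:proj(P,[*q,z])-uv,[.6,-.2]).x
def case2w(q,p): # case pose x,y,yaw
    c,s=np.cos(q[2]),np.sin(q[2]); return np.array([q[0]+c*p[0]-s*p[1],q[1]+s*p[0]+c*p[1],p[2]])
T=r.camera_params("top");S=r.camera_params("scene")
E
python3 - <<'E'
from h import *
t=lambda u,v:np.array([330+u/3.33,165+v/3.333]); s=lambda u,v:np.array([190+(u-333)/3.336,180+v/3.333])
for n,a,b,z in [("slA",(212,48),(395,283),.095),("slB",(263,172),(497,170),.095),("slC",(123,253),(659,178),.095),("hold",(213,410),(689,125),.047),("tip",(93,48),(516,280),.129),("turq",(250,515),(737,65),.047)]:
    X,e=tri([(T,t(*a)),(S,s(*b))]); print(n,X.round(4),"rms px",round(e,2),onz(T,t(*a),z).round(4),onz(S,s(*b),z).round(4))
print("far", onz(T,(570+448/2-333/2,105+48/2),.047), onz(S,(10+95/2,215+60/2),.047))
print("bulb",onz(T,(297,187),.025))
c=lambda u,v:np.array([110+u/2.5,150+v/2.5])
O=[(T,c(560,388),(-.095,.16,.108)),(T,c(368,110),(-.095,-.16,.108)),(T,c(322,505),(.095,.16,.108)),(S,(354,206),(-.095,.16,.108)),(S,(330,323),(-.095,-.16,.108)),(S,(437,213),(.095,.16,.108)),
(T,c(462,267),(-.087,.020,.095)),(T,c(398,176),(-.087,-.09,.095)),(T,c(355,343),(.012,.022,.068))]
f=least_squares(lambda q:np.concatenate([proj(P,case2w(q,p))-uv for P,uv,p in O]),[.6,0,1.57],loss="soft_l1")
print(f.x,[ (proj(P,case2w(f.x,p))-uv).round(1).tolist() for P,uv,p in O])
for n,p in dict(a=(-.012,.13,.008),b=(-.012,.086,.008),c=(-.012,.042,.008),tray=(0,-.035,.053),bot=(-.012,-.122,.008),handle170=(.095,0,.108)).items(): print(n,case2w(f.x,p).round(4),proj(T,case2w(f.x,p)).round())
E
```

```text
slA [ 0.6217 -0.2675  0.0926] rms px 0.13 [ 0.6197 -0.2655] [ 0.6233 -0.2668]
slB [ 0.5148 -0.2363  0.0929] rms px 0.05 [ 0.5133 -0.2348] [ 0.5165 -0.2355]
slC [ 0.499  -0.1273  0.0934] rms px 0.02 [ 0.4979 -0.1265] [ 0.5003 -0.1269]
hold [ 0.4043 -0.1351  0.0471] rms px 0.07 [ 0.4044 -0.1353] [ 0.4043 -0.1348]
tip [ 0.6282 -0.1796  0.1269] rms px 0.07 [ 0.6263 -0.1782] [ 0.6298 -0.179 ]
turq [ 0.3359 -0.1161  0.0464] rms px 0.01 [ 0.3356 -0.1159] [ 0.3365 -0.116 ]
far [ 0.53932694 -0.90633512] [ 0.60761839 -0.65512779]
bulb [ 0.76178118 -0.09708393]
[0.54452962 0.10416578 1.62180286] [[2.0, -0.6], [-0.2, -1.3], [-1.3, 2.4], [-0.3, -2.3], [0.0, -3.8], [-0.4, 0.1], [-0.2, -0.3], [-0.2, -0.7], [-1.9, -0.3]]
a [0.4153 0.0856 0.008 ] [290. 340.]
b [0.4593 0.0878 0.008 ] [279. 323.]
c [0.5032 0.09   0.008 ] [269. 306.]
tray [0.5795 0.106  0.053 ] [244. 268.]
bot [0.667  0.0984 0.008 ] [235. 250.]
handle170 [0.5397 0.199  0.108 ] [201. 285.]
```

```bash
cat >> h.py <<'E'
def go(x,y,z,th=.051):
    s=r.read_state(); Rm=R.from_quat(s["eef_rot"]); Rt=R.from_matrix(np.array([[np.cos(th),np.sin(th),0],[np.sin(th),-np.cos(th),0],[0,0,-1.]]))
    d=Rm.inv().apply(np.array([x,y,z])-s["ee_pos"])*100; w=(Rm.inv()*Rt).as_rotvec()
    print("t%.2f"%s["time"],"pos",s["ee_pos"].round(4),"go",d.round(2).tolist(),w.round(3).tolist(),"w %.3f g %.1f"%(s["width"],s["grip_force"]),s["ft_force"].round(1))
E
python3 - <<'E'
from h import *
for a in [(500,18),(330,5)]:
    for b in [(130,262),(65,130)]: print(a,b,tri([(T,a),(S,b)]))
# lid angle: handle bar ends and lid corner
c=lambda u,v:np.array([110+u/2.5,150+v/2.5])
q=[.5445,.1042,1.6218]
mid=(c(85,95)+c(150,230))/2
for L in (1.4,1.5,1.57,1.7):
    d,h=.228,.018; p=(.095-d*np.cos(L)+h*np.sin(L),0,.108+d*np.sin(L)+h*np.cos(L)); w=case2w(q,p); print(L,w.round(3),proj(T,w),mid,proj(S,w),(467,195))
go(.628,-.18,.26)
E
```

```text
(500, 18) (130, 262) (array([ 0.70559436, -0.43814916,  0.27698899]), np.float64(45.4293392326188))
(500, 18) (65, 130) (array([ 0.62667072, -0.4663745 ,  0.41209796]), np.float64(2.5451807314242365))
(330, 5) (130, 262) (array([ 0.85639538, -0.23708287,  0.38953932]), np.float64(1.4849803402013115))
(330, 5) (65, 130) (array([ 0.77898083, -0.28675015,  0.49332368]), np.float64(42.7718902103502))
1.4 [0.541 0.178 0.336] [186.20350784 193.11605731] [157. 215.] [438.61523833 185.38682665] (467, 195)
1.5 [0.54  0.201 0.337] [171.55909663 198.3107903 ] [157. 215.] [451.81235858 186.40243678] (467, 195)
1.57 [0.539 0.217 0.336] [161.35611892 202.64417877] [157. 215.] [460.97639486 187.68870677] (467, 195)
1.7 [0.537 0.246 0.332] [142.83888147 212.11168057] [157. 215.] [477.56998964 191.30368961] (467, 195)
t0.10 pos [ 0.1623 -0.6032  0.2218] go [55.97, -28.77, -3.79] [-0.001, 0.0, 0.212] w 0.087 g 0.0 [-0.2  0.1 -0.2]
```

```bash
python3 -c "
from h import *
go(.45,-.2,.24)"
```

```text
t0.10 pos [ 0.1623 -0.6032  0.2218] go [38.26, -31.46, -1.78] [-0.001, 0.0, 0.212] w 0.087 g 0.0 [-0.2  0.1 -0.2]
```

Call:
carry_out --steps '[[[19,-15.7,-1.8,0,0,0.1],[38.3,-31.5,-1.8,0,0,0.21],[38.3,-31.5,-1.8,0,0,0.21],[38.3,-31.5,-1.8,0,0,0.21],[38.3,-31.5,-1.8,0,0,0.21],[38.3,-31.5,-1.8,0,0,0.21],[38.3,-31.5,-1.8,0,0,0.21],[38.3,-31.5,-1.8,0,0,0.21],[38.3,-31.5,-1.8,0,0,0.21],[38.3,-31.5,-1.8,0,0,0.21],[38.3,-31.5,-1.8,0,0,0.21],[38.3,-31.5,-1.8,0,0,0.21],[38.3,-31.5,-1.8,0,0,0.21],[56,-28.8,-1.8,0,0,0.21],[56,-28.8,-1.8,0,0,0.21],[56,-28.8,-1.8,0,0,0.21],[56,-28.8,-1.8,0,0,0.21],[56,-28.8,-1.8,0,0,0.21],[56,-28.8,-1.8,0,0,0.21],[56,-28.8,-1.8,0,0,0.21]]]' --hand -0.43 --squeeze 10

```text
time: 1.77
ee_pos: [0.6284, -0.1795, 0.2394]
eef_rot: [1.0, 0.027, -0.001, -0.001]
ft_force: [-0.8, -0.3, 0.5]
width: 0.062
grip_force: 0.0
```

```bash
python3 -c "
from h import *
W=r.camera_params('wrist');cv2.imwrite('pics/w1.png',r.camera('wrist')[:,:,::-1])
print(proj(W,[.628,-.18,.129]),proj(W,[.628,-.18,.0]),proj(W,[.622,-.267,.095]))
go(.628,-.18,.066)"
```

```text
[315.44017737 232.50857024] [315.39843425 202.85161395] [407.53763615 233.38834053]
t1.82 pos [ 0.6278 -0.1801  0.24  ] go [0.04, -0.01, 17.4] [-0.0, 0.001, 0.002] w 0.062 g 0.0 [-0.2 -0.7 -0.3]
```

View pics/w1.png

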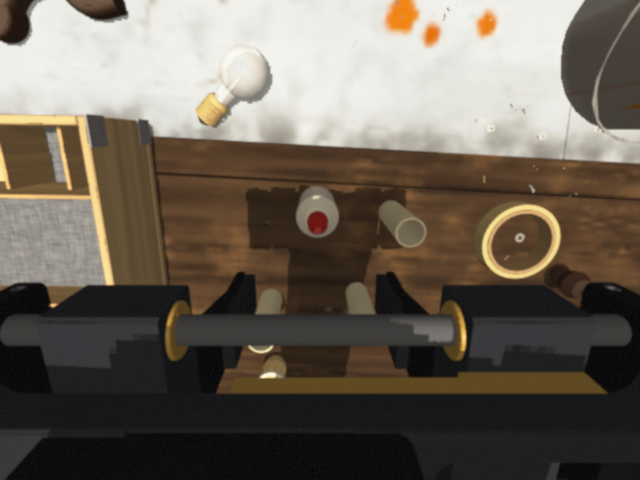

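The wrist view shows the nozzle tip at about (318,228) and sleeve A's rim at (408,233), which agrees with the estimates. I'll descend on the glue.

Call:
carry_out --steps '[[[0.2,0.2,3,0,0,0],[0.2,0.2,6,0,0,0],[0.2,0.2,9,0,0,0],[0.2,0.2,12,0,0,0],[0.2,0.2,14,0,0,0],[0.2,0.2,15.5,0,0,0],[0.2,0.2,16.5,0,0,0],[0.2,0.2,17.4,0,0,0],[0.2,0.2,17.4,0,0,0],[0.2,0.2,17.4,0,0,0]]]'

```text
time: 2.65
ee_pos: [0.6304, -0.1822, 0.0672]
eef_rot: [1.0, 0.026, 0.0, 0.0]
ft_force: [0.4, -0.1, 0.5]
width: 0.0623
grip_force: 0.0
```

Call:
carry_out --steps '[[[0,0,0,0,0,0],[0,0,0,0,0,0],[0,0,0,0,0,0],[0,0,0,0,0,0],[0,0,0,0,0,0],[0,0,0,0,0,0],[0,0,-1,0,0,0],[0,0,-2,0,0,0],[0,0,-4,0,0,0],[0,0,-6,0,0,0],[0,0,-8,0,0,0],[0,0,-10,0,0,0],[0,0,-12,0,0,0],[0,0,-14,0,0,0],[0,0,-14,0,0,0],[0,0,-14,0,0,0]]]' --hand 1 --squeeze 12

```text
time: 3.98
ee_pos: [0.6311, -0.1819, 0.2084]
eef_rot: [1.0, 0.026, 0.001, 0.001]
ft_force: [0.6, -0.3, -1.5]
width: 0.0405
grip_force: 12.0
```

```bash
python3 -c "
from h import *
go(.667,.098,.206)
for d in (.12,.086): go(.667,.098,d)"
```

```text
t3.98 pos [ 0.6311 -0.1819  0.2084] go [5.06, -27.77, 0.23] [0.001, -0.003, 0.002] w 0.040 g 12.0 [ 0.6 -0.3 -1.5]
t3.98 pos [ 0.6311 -0.1819  0.2084] go [5.04, -27.78, 8.83] [0.001, -0.003, 0.002] w 0.040 g 12.0 [ 0.6 -0.3 -1.5]
t3.98 pos [ 0.6311 -0.1819  0.2084] go [5.03, -27.78, 12.23] [0.001, -0.003, 0.002] w 0.040 g 12.0 [ 0.6 -0.3 -1.5]
```

Call:
carry_out --steps '[[[0.4,-2,0,0,0,0],[0.9,-5,0,0,0,0],[1.4,-8,0,0,0,0],[1.9,-11,0,0,0,0],[2.4,-14,0,0,0,0],[2.9,-17,0,0,0,0],[3.5,-20,0,0,0,0],[4.1,-23,0,0,0,0],[4.6,-25.5,0,0,0,0],[5,-27,0,0,0,0],[5,-27.8,0,0,0,0],[5,-27.8,0,0,0,0],[5,-27.8,0,0,0,0]]]'

```text
time: 5.07
ee_pos: [0.6657, 0.0969, 0.2061]
eef_rot: [1.0, 0.026, -0.0, 0.001]
ft_force: [0.1, -1.1, -1.2]
width: 0.0407
grip_force: 12.0
```

```bash
python3 -c "
from h import *
go(.667,.098,.086)
W=r.camera_params('wrist');w=r.camera('wrist')[:,:,::-1]
t=cv2.resize(r.camera('top')[150:390,110:350,::-1],(400,400),interpolation=2)
o=np.zeros((400,800,3),np.uint8);o[:,:400]=t;o[:300,400:]=cv2.resize(w,(400,300));cv2.imwrite('pics/g1.png',o)
q=[.5445,.1042,1.6218]
for p in [(-.095,-.16,.108),(.095,-.16,.108),(-.087,-.09,.095),(.016,-.094,.068),(.016,-.15,.068)]: print(p,(proj(W,case2w(q,p))*.625+[400,0]).round())
"
```

```text
t5.07 pos [0.6657 0.0969 0.2061] go [0.14, -0.12, 12.01] [0.001, 0.001, 0.001] w 0.041 g 12.0 [ 0.1 -1.1 -1.2]
(-0.095, -0.16, 0.108) [663. 117.]
(0.095, -0.16, 0.108) [508. 117.]
(-0.087, -0.09, 0.095) [650. 166.]
(0.016, -0.094, 0.068) [577. 157.]
(0.016, -0.15, 0.068) [576. 120.]
```

View pics/g1.png

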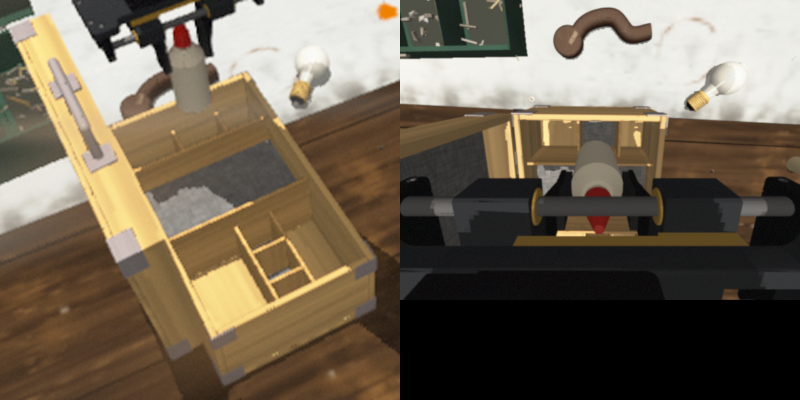

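```bash
python3 -c "
from h import *
W=r.camera_params('wrist');w=r.camera('wrist')[:,:,::-1]
cv2.imwrite('pics/g2.png',cv2.resize(w[150:310,160:440],(800,457),interpolation=2))
q=[.5445,.1042,1.6218]
for p in [(-.095,-.16,.108),(.095,-.16,.108),(-.087,-.09,.095),(.016,-.094,.068),(.016,-.152,.068),(-.04,-.152,.068),(-.087,-.152,.108)]: print(p,((proj(W,case2w(q,p))-[160,150])*800/280).round())
"
```

```text
(-0.095, -0.16, 0.108) [740. 106.]
(0.095, -0.16, 0.108) [ 34. 108.]
(-0.087, -0.09, 0.095) [681. 332.]
(0.016, -0.094, 0.068) [348. 291.]
(0.016, -0.152, 0.068) [343. 114.]
(-0.04, -0.152, 0.068) [523. 114.]
(-0.087, -0.152, 0.108) [708. 136.]
```

View pics/g2.png

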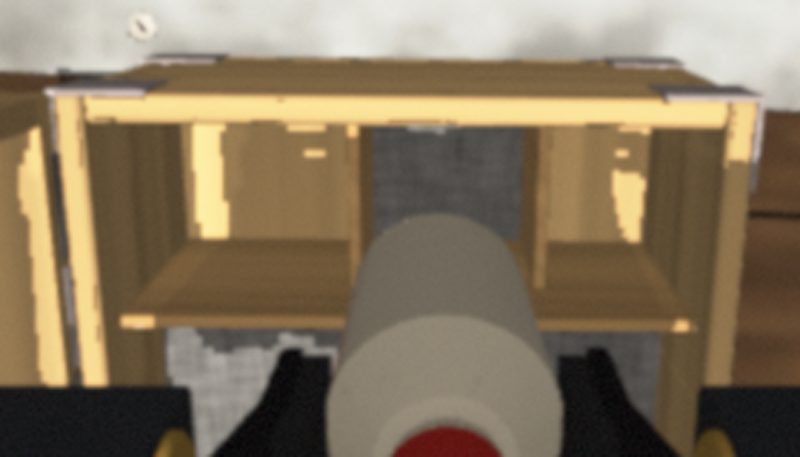

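```bash
python3 -c "
from h import *
W=r.camera_params('wrist');s=r.read_state()
w=lambda u,v:np.array([160+u*.35,150+v*.35])
c=lambda u,v:np.array([110+u/2.5,150+v/2.5])
Ow=[(W,w(755,95),(-.095,-.16,.108)),(W,w(52,92),(.095,-.16,.108)),(W,w(725,125),(-.087,-.152,.108)),(W,w(85,122),(.087,-.152,.108)),(W,w(691,322),(-.087,-.092,.095)),(W,w(122,318),(.087,-.092,.095)),(W,w(358,130),(.016,-.152,.068)),(W,w(535,130),(-.040,-.152,.068))]
Os=[(T,c(560,388),(-.095,.16,.108)),(T,c(368,110),(-.095,-.16,.108)),(T,c(322,505),(.095,.16,.108)),(S,(354,206),(-.095,.16,.108)),(S,(330,323),(-.095,-.16,.108)),(S,(437,213),(.095,.16,.108)),
(T,c(462,267),(-.087,.020,.095)),(T,c(398,176),(-.087,-.09,.095)),(T,c(355,343),(.012,.022,.068))]
for O in (Ow,Ow+Os):
  f=least_squares(lambda q:np.concatenate([proj(P,case2w(q,p))-uv for P,uv,p in O]),[.6,0,1.57],loss='soft_l1')
  print(f.x.round(4),[ (proj(P,case2w(f.x,p))-uv).round(1).tolist() for P,uv,p in O]);print(case2w(f.x,(-.012,-.122,0)),case2w(f.x,(-.012,.086,0)))
e=s['ee_pos']
for dz in (-.067,):
  for a in ((.021,0),(0,.021),(0,-.021)): print(((proj(W,[e[0]+a[0],e[1]+a[1],e[2]+dz])-[160,150])/.35).round())
"
```

```text
[0.5473 0.1013 1.613 ] [[1.0, 1.7], [-0.8, 1.0], [0.2, 1.4], [-0.9, 1.0], [1.6, -0.9], [-1.6, -0.7], [-0.2, -8.7], [1.1, -8.3]]
[0.6697067 0.0944277 0.       ] [0.46189163 0.08565866 0.        ]
[0.547  0.1022 1.609 ] [[0.6, 2.5], [-1.2, 0.9], [-0.3, 2.2], [-1.3, 0.9], [0.9, -0.2], [-2.2, -0.7], [-0.5, -8.5], [0.7, -7.8], [1.7, -1.1], [1.4, -2.3], [-2.1, 0.7], [-0.4, -2.0], [-2.2, -3.6], [-0.5, 1.3], [0.4, -1.1], [1.0, -1.7], [-1.6, -1.7]]
[0.66937076 0.0948305  0.        ] [0.46152285 0.08687787 0.        ]
[446. 201.]
[358. 279.]
[526. 286.]
```

```bash
python3 -c "
from h import *
go(.671,.095,.077,.04)"
```

```text
t5.22 pos [0.6659 0.096  0.2064] go [0.5, 0.1, 12.95] [0.001, 0.0, 0.01] w 0.041 g 12.0 [ 0.1  0.3 -0.2]
```

Call:
carry_out --steps '[[[0.5,0.2,1,0,0,0],[0.5,0.2,2.5,0,0,0],[0.5,0.2,4,0,0,0],[0.5,0.2,5.5,0,0,0],[0.5,0.2,7,0,0,0],[0.5,0.2,8.5,0,0,0],[0.5,0.2,10,0,0,0],[0.5,0.2,11,0,0,0],[0.5,0.2,12,0,0,0],[0.5,0.2,12.5,0,0,0],[0.5,0.2,12.9,0,0,0],[0.5,0.2,12.9,0,0,0],[0.5,0.2,12.9,0,0,0]]]'

```text
time: 6.3
ee_pos: [0.6711, 0.0967, 0.078]
eef_rot: [1.0, 0.026, 0.0, -0.0]
ft_force: [-0.7, -0.1, -0.1]
width: 0.0406
grip_force: 12.0
```

Call:
carry_out --steps '[[[0,0,0.2,0,0,0],[0,0,0.2,0,0,0],[0,0,0.2,0,0,0],[0,0,0.2,0,0,0],[0,0,0.2,0,0,0],[0,0,-1,0,0,0],[0,0,-3,0,0,0],[0,0,-6,0,0,0],[0,0,-9,0,0,0],[0,0,-12,0,0,0],[0,0,-15,0,0,0],[0,0,-17,0,0,0],[0,0,-17,0,0,0]]]' --hand -0.43

```text
time: 7.38
ee_pos: [0.6725, 0.0975, 0.2543]
eef_rot: [1.0, 0.026, 0.004, -0.001]
ft_force: [-0.7, 0.1, 0.9]
width: 0.0625
grip_force: 0.0
```

```bash
python3 -c "
from h import *
go(.623,-.267,.24,.04)
go(.623,-.267,.066,.04)
cv2.imwrite('pics/t2.png',cv2.resize(r.camera('top')[130:390,110:430,::-1],(800,650),interpolation=2)[:600])"
```

```text
t7.38 pos [0.6725 0.0975 0.2543] go [-6.87, 36.14, 1.33] [-0.001, -0.008, 0.013] w 0.062 g 0.0 [-0.7  0.1  0.9]
t7.38 pos [0.6725 0.0975 0.2543] go [-7.02, 36.16, 18.73] [-0.001, -0.008, 0.013] w 0.062 g 0.0 [-0.7  0.1  0.9]
```

View pics/t2.png

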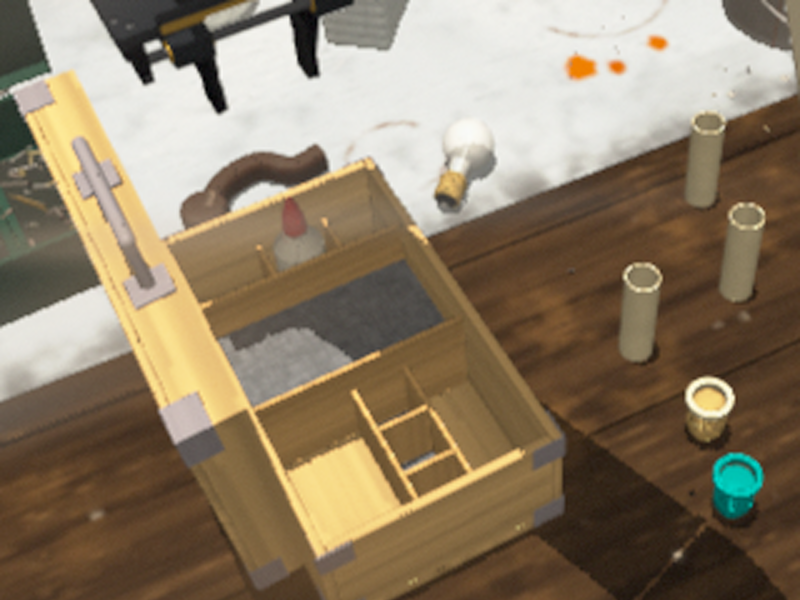

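The bottle stands upright in its well (top crop, 298,235), and the others are unmoved. Now sleeve A.

Call:
carry_out --steps '[[[-0.7,3,1,0,0,0],[-1.4,7,1,0,0,0],[-2.1,11,1,0,0,0.01],[-2.8,15,1,0,0,0.01],[-3.5,19,1,0,0,0.01],[-4.2,23,1,0,0,0.01],[-5,27,1,0,0,0.01],[-5.8,31,1,0,0,0.01],[-6.5,34,1,0,0,0.01],[-7,36.1,1,0,0,0.01],[-7,36.1,4,0,0,0.01],[-7,36.1,7,0,0,0.01],[-7,36.1,7,0,0,0.01],[-7,36.1,7,0,0,0.01]]]' --hand -0.15

```text
time: 8.6
ee_pos: [0.6187, -0.267, 0.1761]
eef_rot: [1.0, 0.022, -0.002, -0.001]
ft_force: [0.2, -0.2, 0.2]
width: 0.05
grip_force: 0.0
```

```bash
python3 -c "
from h import *
go(.622,-.267,.066,.04)"
```

```text
t8.60 pos [ 0.6187 -0.267   0.1761] go [0.37, 0.03, 11.01] [-0.002, 0.004, 0.003] w 0.050 g 0.0 [ 0.2 -0.2  0.2]
```

Call:
carry_out --steps '[[[0.3,0,2,0,0,0],[0.3,0,4,0,0,0],[0.3,0,6,0,0,0],[0.3,0,8,0,0,0],[0.3,0,9.5,0,0,0],[0.3,0,10.5,0,0,0],[0.3,0,11,0,0,0],[0.3,0,11,0,0,0],[0.3,0,11,0,0,0]]]'

```text
time: 9.35
ee_pos: [0.6237, -0.2675, 0.069]
eef_rot: [1.0, 0.021, 0.001, 0.0]
ft_force: [-0.6, 0.4, 0.3]
width: 0.0501
grip_force: 0.0
```

Call:
carry_out --steps '[[[0,0,0,0,0,0],[0,0,0,0,0,0],[0,0,0,0,0,0],[0,0,0,0,0,0],[0,0,0,0,0,0],[0,0,0,0,0,0],[0,0,-1,0,0,0],[0,0,-3,0,0,0],[0,0,-6,0,0,0],[0,0,-9,0,0,0],[0,0,-12,0,0,0],[0,0,-14,0,0,0],[0,0,-14,0,0,0],[0,0,-14,0,0,0]]]' --hand 1 --squeeze 8

```text
time: 10.52
ee_pos: [0.6235, -0.2675, 0.2095]
eef_rot: [1.0, 0.021, 0.001, 0.001]
ft_force: [-0.2, -0.0, -1.8]
width: 0.0283
grip_force: 8.0
```

```bash
python3 -c "
from h import *
q=[.547,.1020,1.611]
for y in (.042,.086,.13): print(case2w(q,(-.012,y,0)))
x,y,_=case2w(q,(-.012,.042,0))
go(x,y,.206,.04)
go(x,y,.078,.04)"
```

```text
[0.50551625 0.0883216  0.        ]
[0.46155181 0.08655311 0.        ]
[0.41758736 0.08478463 0.        ]
t10.52 pos [ 0.6235 -0.2675  0.2095] go [-10.27, -36.06, 0.28] [0.001, -0.003, 0.003] w 0.028 g 8.0 [-0.2 -0.  -1.8]
t10.52 pos [ 0.6235 -0.2675  0.2095] go [-10.3, -36.07, 13.08] [0.001, -0.003, 0.003] w 0.028 g 8.0 [-0.2 -0.  -1.8]
```

Call:
carry_out --steps '[[[-0.9,-3,0,0,0,0],[-2,-7,0,0,0,0],[-3.1,-11,0,0,0,0],[-4.2,-15,0,0,0,0],[-5.3,-19,0,0,0,0],[-6.4,-23,0,0,0,0],[-7.6,-27,0,0,0,0],[-8.8,-31,0,0,0,0],[-9.6,-34,0,0,0,0],[-10.3,-36.1,0,0,0,0],[-10.3,-36.1,0,0,0,0],[-10.3,-36.1,0,0,0,0],[-10.3,-36.1,0,0,0,0]]]'

```text
time: 11.6
ee_pos: [0.5044, 0.0878, 0.2068]
eef_rot: [1.0, 0.021, -0.001, 0.0]
ft_force: [0.2, -0.8, -0.3]
width: 0.0285
grip_force: 8.0
```

```bash
python3 -c "
from h import *
q=[.547,.1020,1.611]
x,y,_=case2w(q,(-.012,.042,0))
go(x,y,.078,.04)
t=r.camera('top')[:,:,::-1]
w=r.camera('wrist')[:,:,::-1]
o=np.zeros((400,800,3),np.uint8);o[:,:400]=cv2.resize(t[240:360,210:330],(400,400),interpolation=2);o[:,400:]=cv2.resize(w[180:340,230:390],(400,400),interpolation=2);cv2.imwrite('pics/s1.png',o)
W=r.camera_params('wrist');e=r.read_state()['ee_pos']
for p in [(-.032,.022,.068),(.008,.022,.068),(-.032,.062,.068),(.008,.062,.068),(-.032,.106,.068),(.008,.106,.068)]:
  print(p,((proj(T,case2w(q,p))-[210,240])*3.333).round(), ((proj(W,case2w(q,p))-[230,180])*2.5+[400,0]).round())
f=e+[0,0,-.068];print(((proj(T,f)-[210,240])*3.333).round(), ((proj(W,f)-[230,180])*2.5+[400,0]).round())"
```

```text
t11.60 pos [0.5044 0.0878 0.2068] go [0.13, -0.05, 12.88] [0.001, 0.001, 0.002] w 0.028 g 8.0 [ 0.2 -0.8 -0.3]
(-0.032, 0.022, 0.068) [204. 120.] [665.  53.]
(0.008, 0.022, 0.068) [141. 149.] [554.  53.]
(-0.032, 0.062, 0.068) [235. 170.] [663. 159.]
(0.008, 0.062, 0.068) [171. 200.] [556. 159.]
(-0.032, 0.106, 0.068) [271. 228.] [661. 267.]
(0.008, 0.106, 0.068) [206. 259.] [558. 267.]
[178.  86.] [612. 171.]
```

View pics/s1.png

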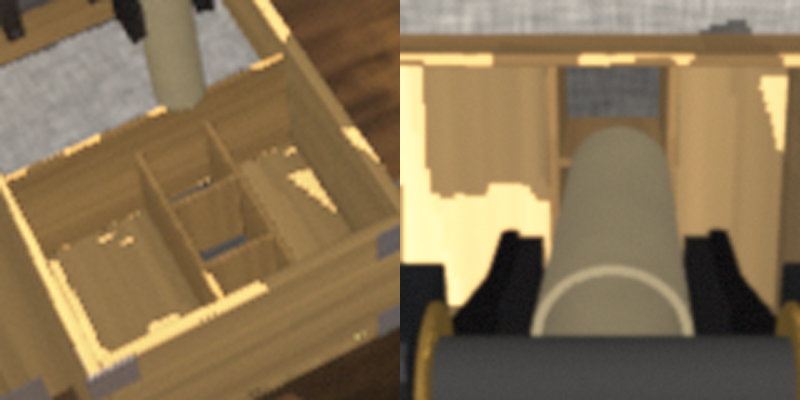

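Sleeve foot and well agree to about 2 mm in both views (well crossing seen at (175,203) and (560,162)). I'll lower it.

Call:
carry_out --steps '[[[0.1,-0.2,2,0,0,0],[0.1,-0.2,4,0,0,0],[0.1,-0.2,5.5,0,0,0],[0.1,-0.2,6.5,0,0,0],[0.1,-0.2,7.5,0,0,0],[0.1,-0.2,8.5,0,0,0],[0.1,-0.2,9.5,0,0,0],[0.1,-0.2,10.5,0,0,0],[0.1,-0.2,11.5,0,0,0],[0.1,-0.2,12.5,0,0,0],[0.1,-0.2,12.7,0,0,0],[0.1,-0.2,12.7,0,0,0]]]'

```text
time: 12.7
ee_pos: [0.505, 0.0909, 0.0797]
eef_rot: [1.0, 0.021, -0.001, 0.0]
ft_force: [0.6, 0.3, 0.9]
width: 0.0284
grip_force: 8.0
```

Call:
carry_out --steps '[[[0,0,0.2,0,0,0],[0,0,0.2,0,0,0],[0,0,0.2,0,0,0],[0,0,0.2,0,0,0],[0,0,0.2,0,0,0],[0,0,-1,0,0,0],[0,0,-3,0,0,0],[0,0,-6,0,0,0],[0,0,-9,0,0,0],[0,0,-12,0,0,0],[0,0,-13,0,0,0],[0,0,-13,0,0,0]]]' --hand -0.15

```text
time: 13.7
ee_pos: [0.507, 0.0914, 0.2143]
eef_rot: [1.0, 0.021, 0.003, -0.0]
ft_force: [0.6, -0.2, -0.0]
width: 0.05
grip_force: 0.0
```

```bash
python3 -c "
from h import *
go(.515,-.236,.17,.04)"
```

```text
t13.70 pos [0.507  0.0914 0.2143] go [-0.63, 32.75, 4.43] [0.0, -0.006, 0.003] w 0.050 g 0.0 [ 0.6 -0.2 -0. ]
```

Call:
carry_out --steps '[[[0,3,0,0,0,0],[0,7,0,0,0,0],[-0.2,11,0,0,0,0],[-0.3,15,0,0,0,0],[-0.4,19,0,0,0,0],[-0.5,23,0,0,0,0],[-0.6,27,0,0,0,0],[-0.6,30.5,0,0,0,0],[-0.6,32.7,1,0,0,0],[-0.6,32.7,4.4,0,0,0],[-0.6,32.7,4.4,0,0,0],[-0.6,32.7,4.4,0,0,0],[-0.6,32.7,4.4,0,0,0]]]'

```text
time: 14.78
ee_pos: [0.5139, -0.2348, 0.1674]
eef_rot: [1.0, 0.022, 0.0, -0.0]
ft_force: [-0.0, -0.2, 1.2]
width: 0.0501
grip_force: 0.0
```

```bash
python3 -c "
from h import *
go(.515,-.236,.067,.04)"
```

```text
t14.78 pos [ 0.5139 -0.2348  0.1674] go [0.1, 0.13, 10.04] [-0.0, -0.0, 0.005] w 0.050 g 0.0 [-0.  -0.2  1.2]
```

Call:
carry_out --steps '[[[0.1,0.1,2,0,0,0],[0.1,0.1,4,0,0,0],[0.1,0.1,6,0,0,0],[0.1,0.1,8,0,0,0],[0.1,0.1,9.2,0,0,0],[0.1,0.1,10,0,0,0],[0.1,0.1,10,0,0,0],[0.1,0.1,10,0,0,0]]]'

```text
time: 15.45
ee_pos: [0.5152, -0.2369, 0.0676]
eef_rot: [1.0, 0.022, 0.0, 0.0]
ft_force: [-0.1, -0.4, 1.0]
width: 0.0502
grip_force: 0.0
```

Call:
carry_out --steps '[[[0,0,0,0,0,0],[0,0,0,0,0,0],[0,0,0,0,0,0],[0,0,0,0,0,0],[0,0,0,0,0,0],[0,0,0,0,0,0],[0,0,-1,0,0,0],[0,0,-3,0,0,0],[0,0,-6,0,0,0],[0,0,-9,0,0,0],[0,0,-12,0,0,0],[0,0,-14,0,0,0],[0,0,-14,0,0,0],[0,0,-14,0,0,0]]]' --hand 1 --squeeze 8

```text
time: 16.62
ee_pos: [0.5151, -0.2372, 0.2082]
eef_rot: [1.0, 0.021, 0.001, 0.001]
ft_force: [0.1, -0.9, -1.4]
width: 0.0284
grip_force: 8.0
```

```bash
python3 -c "
from h import *
go(.461,.0875,.21,.04)"
```

```text
t16.62 pos [ 0.5151 -0.2372  0.2082] go [-4.01, -32.67, -0.24] [0.001, -0.002, 0.003] w 0.028 g 8.0 [ 0.1 -0.9 -1.4]
```

Call:
carry_out --steps '[[[-0.4,-3,0,0,0,0],[-0.9,-7,0,0,0,0],[-1.3,-11,0,0,0,0],[-1.8,-15,0,0,0,0],[-2.3,-19,0,0,0,0],[-2.8,-23,0,0,0,0],[-3.3,-27,0,0,0,0],[-3.7,-30.5,0,0,0,0],[-4,-32.8,0,0,0,0],[-4,-32.8,0,0,0,0],[-4,-32.8,0,0,0,0],[-4,-32.8,0,0,0,0]]]'

```text
time: 17.62
ee_pos: [0.4602, 0.088, 0.2058]
eef_rot: [1.0, 0.021, -0.001, 0.0]
ft_force: [0.3, -0.4, -0.6]
width: 0.0285
grip_force: 8.0
```

```bash
python3 -c "
from h import *
q=[.547,.1020,1.611]
go(.461,.0885,.079,.04)
t=r.camera('top')[:,:,::-1]
w=r.camera('wrist')[:,:,::-1]
o=np.zeros((400,800,3),np.uint8);o[:,:400]=cv2.resize(t[240:360,210:330],(400,400),interpolation=2);o[:,400:]=cv2.resize(w[180:340,230:390],(400,400),interpolation=2);cv2.imwrite('pics/s2.png',o)
W=r.camera_params('wrist');e=r.read_state()['ee_pos']
for p in [(-.032,.066,.068),(.008,.066,.068),(-.032,.106,.068),(.008,.106,.068)]:
  print(p,((proj(T,case2w(q,p))-[210,240])*3.333).round(), ((proj(W,case2w(q,p))-[230,180])*2.5+[400,0]).round())
f=e+[0,0,-.068];print(((proj(T,f)-[210,240])*3.333).round(), ((proj(W,f)-[230,180])*2.5+[400,0]).round())"
```

```text
t17.62 pos [0.4602 0.088  0.2058] go [0.1, -0.05, 12.68] [0.0, 0.001, 0.002] w 0.029 g 8.0 [ 0.3 -0.4 -0.6]
(-0.032, 0.066, 0.068) [238. 175.] [671.  53.]
(0.008, 0.066, 0.068) [174. 205.] [559.  53.]
(-0.032, 0.106, 0.068) [271. 228.] [668. 159.]
(0.008, 0.106, 0.068) [206. 259.] [561. 159.]
[211. 147.] [612. 171.]
```

View pics/s2.png

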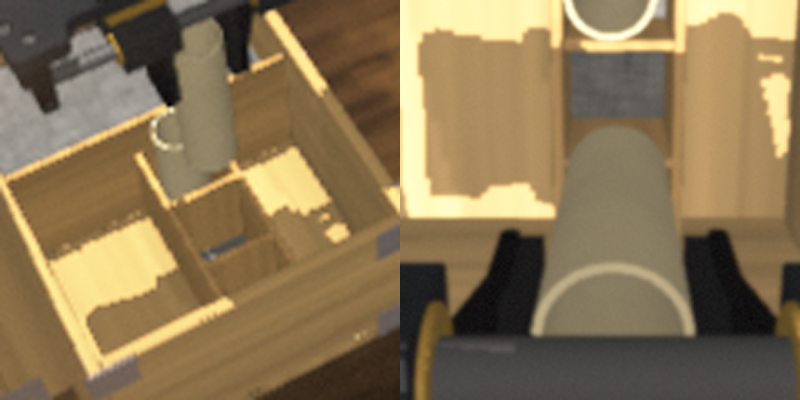

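Sleeve 1 stands in its well (rim at 610,10) and the view for well b looks the same as before. I'll lower this one too.

Call:
carry_out --steps '[[[0.1,-0.1,2,0,0,0],[0.1,-0.1,4,0,0,0],[0.1,-0.1,5.5,0,0,0],[0.1,-0.1,6.5,0,0,0],[0.1,-0.1,7.5,0,0,0],[0.1,-0.1,8.5,0,0,0],[0.1,-0.1,9.5,0,0,0],[0.1,-0.1,10.5,0,0,0],[0.1,-0.1,11.5,0,0,0],[0.1,-0.1,12.5,0,0,0],[0.1,-0.1,12.7,0,0,0],[0.1,-0.1,12.7,0,0,0]]]'

```text
time: 18.72
ee_pos: [0.461, 0.09, 0.0787]
eef_rot: [1.0, 0.022, -0.001, -0.0]
ft_force: [0.1, 0.5, -0.1]
width: 0.0286
grip_force: 8.0
```

Call:
carry_out --steps '[[[0,0,0.1,0,0,0],[0,0,0.1,0,0,0],[0,0,0.1,0,0,0],[0,0,0.1,0,0,0],[0,0,0.1,0,0,0],[0,0,-1,0,0,0],[0,0,-3,0,0,0],[0,0,-6,0,0,0],[0,0,-9,0,0,0],[0,0,-12,0,0,0],[0,0,-13,0,0,0],[0,0,-13,0,0,0]]]' --hand -0.15

```text
time: 19.72
ee_pos: [0.463, 0.0905, 0.2131]
eef_rot: [1.0, 0.021, 0.003, 0.0]
ft_force: [0.2, 0.0, 0.2]
width: 0.0498
grip_force: 0.0
```

```bash
python3 -c "
from h import *
go(.499,-.127,.17,.04)"
```

```text
t19.72 pos [0.463  0.0905 0.2131] go [2.64, 21.88, 4.33] [0.0, -0.006, 0.003] w 0.050 g 0.0 [0.2 0.  0.2]
```

Call:
carry_out --steps '[[[0.4,3,0,0,0,0],[0.9,7,0,0,0,0],[1.3,11,0,0,0,0],[1.8,15,0,0,0,0],[2.3,18.5,0,0,0,0],[2.7,21,0,0,0,0],[2.7,21.8,1.5,0,0,0],[2.7,21.8,4.3,0,0,0],[2.7,21.8,4.3,0,0,0],[2.7,21.8,4.3,0,0,0]]]'

```text
time: 20.55
ee_pos: [0.4965, -0.126, 0.1653]
eef_rot: [1.0, 0.022, -0.002, -0.001]
ft_force: [0.5, 0.3, 1.6]
width: 0.0497
grip_force: 0.0
```

```bash
python3 -c "
from h import *
go(.499,-.1275,.067,.04)"
```

```text
t20.55 pos [ 0.4965 -0.126   0.1653] go [0.27, 0.17, 9.83] [-0.002, 0.004, 0.003] w 0.050 g 0.0 [0.5 0.3 1.6]
```

Call:
carry_out --steps '[[[0.1,0.1,2,0,0,0],[0.1,0.1,4,0,0,0],[0.1,0.1,6,0,0,0],[0.1,0.1,8,0,0,0],[0.1,0.1,9.2,0,0,0],[0.1,0.1,10,0,0,0],[0.1,0.1,10,0,0,0],[0.1,0.1,10,0,0,0]]]'

```text
time: 21.22
ee_pos: [0.4994, -0.1275, 0.0674]
eef_rot: [1.0, 0.022, 0.0, 0.0]
ft_force: [1.0, 0.3, 0.3]
width: 0.0503
grip_force: 0.0
```

Call:
carry_out --steps '[[[0,0,0,0,0,0],[0,0,0,0,0,0],[0,0,0,0,0,0],[0,0,0,0,0,0],[0,0,0,0,0,0],[0,0,0,0,0,0],[0,0,-1,0,0,0],[0,0,-3,0,0,0],[0,0,-6,0,0,0],[0,0,-9,0,0,0],[0,0,-12,0,0,0],[0,0,-14,0,0,0],[0,0,-14,0,0,0],[0,0,-14,0,0,0]]]' --hand 1 --squeeze 8

```text
time: 22.38
ee_pos: [0.4994, -0.1276, 0.208]
eef_rot: [1.0, 0.021, 0.001, 0.0]
ft_force: [-0.6, 0.0, 0.0]
width: 0.0282
grip_force: 8.0
```

```bash
python3 -c "
from h import *
go(.417,.087,.21,.04)"
```

```text
t22.38 pos [ 0.4994 -0.1276  0.208 ] go [-7.31, -21.79, -0.24] [0.001, -0.002, 0.003] w 0.028 g 8.0 [-0.6  0.   0. ]
```

Call:
carry_out --steps '[[[-1,-3,0,0,0,0],[-2.3,-7,0,0,0,0],[-3.7,-11,0,0,0,0],[-5,-15,0,0,0,0],[-6.3,-18.5,0,0,0,0],[-7,-21,0,0,0,0],[-7.3,-21.9,0,0,0,0],[-7.3,-21.9,0,0,0,0],[-7.3,-21.9,0,0,0,0],[-7.3,-21.9,0,0,0,0]]]'

```text
time: 23.22
ee_pos: [0.4168, 0.0865, 0.2061]
eef_rot: [1.0, 0.02, -0.0, 0.0]
ft_force: [-0.0, 0.5, -0.5]
width: 0.0285
grip_force: 8.0
```

```bash
python3 -c "
from h import *
q=[.547,.1020,1.611]
go(.417,.0865,.079,.04)
t=r.camera('top')[:,:,::-1]
w=r.camera('wrist')[:,:,::-1]
o=np.zeros((400,800,3),np.uint8);o[:,:400]=cv2.resize(t[240:360,210:330],(400,400),interpolation=2);o[:,400:]=cv2.resize(w[180:340,230:390],(400,400),interpolation=2);cv2.imwrite('pics/s3.png',o)"
```

```text
t23.22 pos [0.4168 0.0865 0.2061] go [0.04, -0.0, 12.71] [0.0, 0.001, 0.001] w 0.029 g 8.0 [-0.   0.5 -0.5]
```

View pics/s3.png

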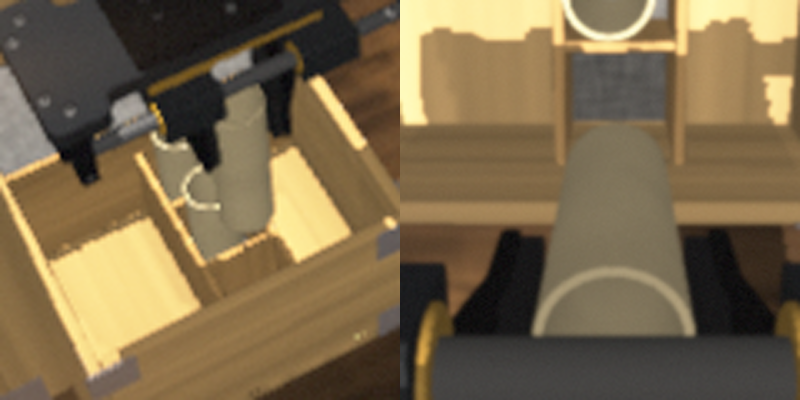

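The third sleeve is centred (615) between the dividers at 563 and 682, and the other two stand in their wells. I'll lower it.

Call:
carry_out --steps '[[[0,0,2,0,0,0],[0,0,4,0,0,0],[0,0,5.5,0,0,0],[0,0,6.5,0,0,0],[0,0,7.5,0,0,0],[0,0,8.5,0,0,0],[0,0,9.5,0,0,0],[0,0,10.5,0,0,0],[0,0,11.5,0,0,0],[0,0,12.5,0,0,0],[0,0,12.7,0,0,0],[0,0,12.7,0,0,0]]]'

```text
time: 24.32
ee_pos: [0.4161, 0.0881, 0.0788]
eef_rot: [1.0, 0.022, -0.001, -0.0]
ft_force: [0.3, 0.2, -0.1]
width: 0.0284
grip_force: 8.0
```

Call:
carry_out --steps '[[[0,0,0.1,0,0,0],[0,0,0.1,0,0,0],[0,0,0.1,0,0,0],[0,0,0.1,0,0,0],[0,0,0.1,0,0,0],[0,0,-1,0,0,0],[0,0,-3,0,0,0],[0,0,-6,0,0,0],[0,0,-9,0,0,0],[0,0,-12,0,0,0],[0,0,-13,0,0,0],[0,0,-13,0,0,0]]]' --hand -0.15

```text
time: 25.32
ee_pos: [0.4181, 0.0885, 0.2129]
eef_rot: [1.0, 0.021, 0.003, 0.0]
ft_force: [-0.1, 0.2, 0.4]
width: 0.0502
grip_force: 0.0
```

```bash
python3 -c "
from h import *
go(.404,-.135,.17,.04)
t=r.camera('top')[:,:,::-1]
s=r.camera('scene')[:,:,::-1]
o=np.zeros((600,800,3),np.uint8);o[:,:400]=cv2.resize(t[210:390,320:440],(400,600),interpolation=2);o[:,400:]=cv2.resize(s[170:320,245:345],(400,600),interpolation=2);cv2.imwrite('pics/h1.png',o)"
```

```text
t25.32 pos [0.4181 0.0885 0.2129] go [-2.39, 22.27, 4.29] [0.0, -0.006, 0.003] w 0.050 g 0.0 [-0.1  0.2  0.4]
```

View pics/h1.png

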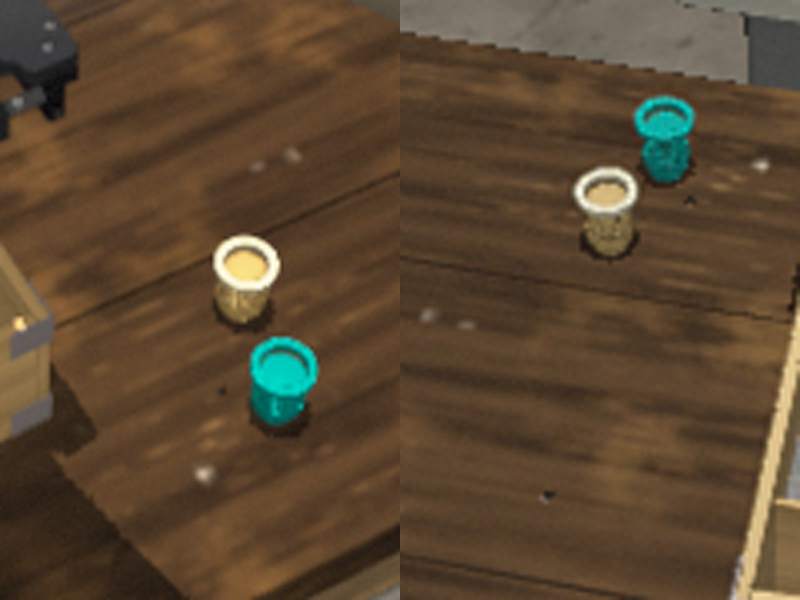

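The holder hasn't moved (top 394,289; scene 296,217). I'll grasp it.

Call:
carry_out --steps '[[[-0.4,3,0,0,0,0],[-0.9,7,0,0,0,0],[-1.3,11,0,0,0,0],[-1.8,15,0,0,0,0],[-2.1,18.5,0,0,0,0],[-2.4,21.3,0,0,0,0],[-2.4,22.3,1.5,0,0,0],[-2.4,22.3,4.3,0,0,0],[-2.4,22.3,7,0,0,0],[-2.4,22.3,9,0,0,0],[-2.4,22.3,9,0,0,0],[-2.4,22.3,9,0,0,0]]]'

```text
time: 26.42
ee_pos: [0.4009, -0.1352, 0.1184]
eef_rot: [1.0, 0.022, -0.002, -0.001]
ft_force: [1.3, 0.5, 0.8]
width: 0.0501
grip_force: 0.0
```

```bash
python3 -c "
from h import *
go(.404,-.135,.006,.04)"
```

```text
t26.42 pos [ 0.4009 -0.1352  0.1184] go [0.35, 0.02, 11.24] [-0.002, 0.003, 0.003] w 0.050 g 0.0 [1.3 0.5 0.8]
```

Call:
carry_out --steps '[[[0.2,0,2,0,0,0],[0.2,0,4,0,0,0],[0.2,0,6,0,0,0],[0.2,0,7.5,0,0,0],[0.2,0,9,0,0,0],[0.2,0,10,0,0,0],[0.2,0,10.7,0,0,0],[0.2,0,11.2,0,0,0],[0.2,0,11.2,0,0,0],[0.2,0,11.2,0,0,0]]]'

```text
time: 27.25
ee_pos: [0.4045, -0.1357, 0.0081]
eef_rot: [1.0, 0.021, 0.0, 0.0]
ft_force: [0.4, -0.2, 0.4]
width: 0.0501
grip_force: 0.0
```

Call:
carry_out --steps '[[[0,0,0,0,0,0],[0,0,0,0,0,0],[0,0,0,0,0,0],[0,0,0,0,0,0],[0,0,0,0,0,0],[0,0,0,0,0,0],[0,0,-1,0,0,0],[0,0,-3,0,0,0],[0,0,-6,0,0,0],[0,0,-9,0,0,0],[0,0,-12,0,0,0],[0,0,-15,0,0,0],[0,0,-18,0,0,0],[0,0,-18,0,0,0],[0,0,-18,0,0,0]]]' --hand 1 --squeeze 15

```text
time: 28.5
ee_pos: [0.4049, -0.1358, 0.1894]
eef_rot: [1.0, 0.021, 0.002, 0.001]
ft_force: [-0.1, 0.5, -1.5]
width: 0.0286
grip_force: 15.0
```

```bash
python3 -c "
from h import *
x,y,_=case2w([.547,.1020,1.611],(-.012,-.035,0));print(x,y)
go(x,y,.185,.04)
go(x,y,.061,.04)"
```

```text
0.5824540320650419 0.09141644623337747
t28.50 pos [ 0.4049 -0.1358  0.1894] go [18.71, -21.93, 0.47] [0.002, -0.003, 0.003] w 0.029 g 15.0 [-0.1  0.5 -1.5]
t28.50 pos [ 0.4049 -0.1358  0.1894] go [18.67, -21.96, 12.87] [0.002, -0.003, 0.003] w 0.029 g 15.0 [-0.1  0.5 -1.5]
```

Call:
carry_out --steps '[[[2,-2.2,0,0,0,0],[4.5,-5,0,0,0,0],[7,-8,0,0,0,0],[9.5,-11,0,0,0,0],[12,-14,0,0,0,0],[14.5,-17,0,0,0,0],[16.7,-19.5,0,0,0,0],[18.2,-21.3,0,0,0,0],[18.7,-22,0,0,0,0],[18.7,-22,0,0,0,0],[18.7,-22,2,0,0,0],[18.7,-22,4,0,0,0],[18.7,-22,6,0,0,0],[18.7,-22,8,0,0,0],[18.7,-22,9.5,0,0,0],[18.7,-22,10.5,0,0,0],[18.7,-22,11.3,0,0,0],[18.7,-22,11.3,0,0,0],[18.7,-22,11.3,0,0,0]]]'

```text
time: 30.08
ee_pos: [0.5815, 0.0917, 0.0748]
eef_rot: [1.0, 0.021, -0.0, 0.0]
ft_force: [-0.4, 0.3, -1.0]
width: 0.029
grip_force: 15.0
```

```bash
python3 -c "
from h import *
go(.5825,.0915,.061,.04)"
```

```text
t30.08 pos [0.5815 0.0917 0.0748] go [0.1, 0.02, 1.38] [0.0, 0.0, 0.002] w 0.029 g 15.0 [-0.4  0.3 -1. ]
```

Lower the last 13 mm, release with a modest opening, rise.

Call:
carry_out --steps '[[[0,0,0.5,0,0,0],[0,0,1,0,0,0],[0,0,1.3,0,0,0],[0,0,1.3,0,0,0],[0,0,1.3,0,0,0]]]'

```text
time: 30.5
ee_pos: [0.5815, 0.0922, 0.0615]
eef_rot: [1.0, 0.021, -0.0, 0.0]
ft_force: [-0.5, 0.5, -0.4]
width: 0.029
grip_force: 15.0
```

Call:
carry_out --steps '[[[0,0,0,0,0,0],[0,0,0,0,0,0],[0,0,0,0,0,0],[0,0,0,0,0,0],[0,0,0,0,0,0],[0,0,0,0,0,0],[0,0,-1,0,0,0],[0,0,-3,0,0,0],[0,0,-6,0,0,0],[0,0,-9,0,0,0],[0,0,-12,0,0,0],[0,0,-15,0,0,0],[0,0,-18,0,0,0],[0,0,-20,0,0,0],[0,0,-20,0,0,0]]]' --hand -0.2

```text
time: 31.75
ee_pos: [0.5831, 0.093, 0.2673]
eef_rot: [1.0, 0.022, 0.004, -0.0]
ft_force: [1.1, -0.6, 0.2]
width: 0.0525
grip_force: 0.0
```

```bash
python3 -c "
from h import *
go(.54,.1,.35,.04)
t=r.camera('top')[:,:,::-1]
s=r.camera('scene')[:,:,::-1]
o=np.zeros((600,800,3),np.uint8);o[:,:400]=cv2.resize(t[130:390,110:345],(400,600))[:600];o[:400,400:]=cv2.resize(s[140:380,300:500],(400,400),interpolation=2);o[400:,400:667]=cv2.resize(r.camera('wrist')[:,:,::-1],(267,200));cv2.imwrite('pics/h2.png',o)"
```

```text
t31.75 pos [0.5831 0.093  0.2673] go [-4.21, -0.89, -8.3] [-0.001, -0.007, 0.003] w 0.053 g 0.0 [ 1.1 -0.6  0.2]
```

View pics/h2.png

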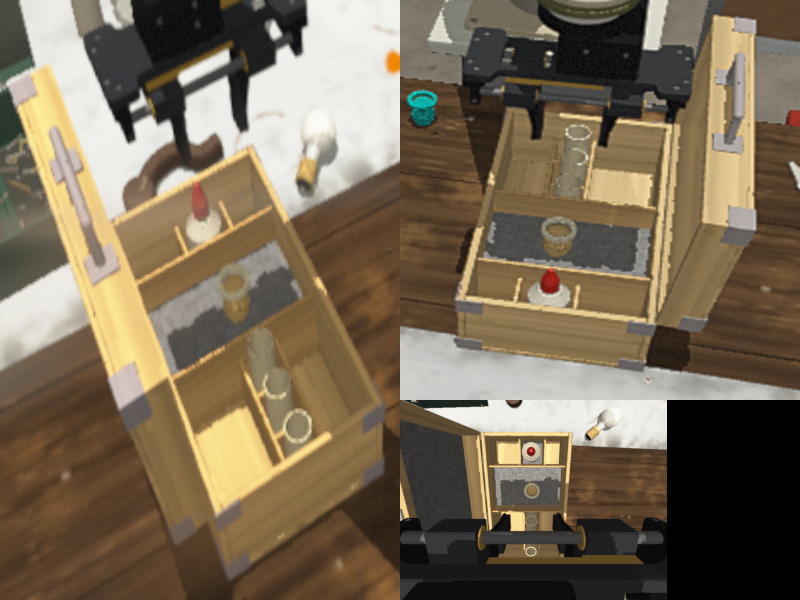

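Everything is packed: the bottle is at (198,225), the holder at (235,293), and three sleeves are in their wells. Next is the lid, gripping the handle bar with the tool pointing down and following the arc.

```bash
cat >> h.py <<'E'
Q=[.547,.1020,1.611]
def bar(L,y=0): d,h=.228,.018; return case2w(Q,(.095-d*np.cos(L)+h*np.sin(L),y,.108+d*np.sin(L)+h*np.cos(L)))
E
python3 -c "
from h import *
c=lambda u,v:np.array([110+u/2.5,130+v/2.5])
f=least_squares(lambda L:np.concatenate([proj(T,bar(L[0]))-c(112,210),proj(S,bar(L[0]))-(468.5,198)]),[1.6]);print(f.x,f.fun, proj(T,bar(f.x[0],.045)),proj(T,bar(f.x[0],-.045)),c(148,285),c(80,143))
b=bar(f.x[0]);print(b)
go(b[0],b[1],.42,.04);go(b[0],b[1],b[2]-.014,.04)"
```

```text
[1.65026475] [-4.26531789 -7.94383263  1.45358941 -6.93941391] [160.30559205 226.07655603] [141.38951335 187.31790923] [169.2 244. ] [142.  187.2]
[0.54173301 0.23293704 0.33385152]
t31.90 pos [0.5813 0.0921 0.2614] go [-3.35, -14.24, -15.86] [0.0, 0.0, 0.003] w 0.053 g 0.0 [0.1 0.1 0.5]
t31.90 pos [0.5813 0.0921 0.2614] go [-3.35, -14.24, -5.84] [0.0, 0.0, 0.003] w 0.053 g 0.0 [0.1 0.1 0.5]
```

Call:
carry_out --steps '[[[0,0,-4,0,0,0],[0,0,-8,0,0,0],[0,0,-12,0,0,0],[-0.5,-1,-15.8,0,0,0],[-1,-4,-15.8,0,0,0],[-2,-8,-15.8,0,0,0],[-3,-11.5,-15.8,0,0,0],[-3.3,-14.2,-15.8,0,0,0],[-3.3,-14.2,-15.8,0,0,0],[-3.3,-14.2,-15.8,0,0,0],[-3.3,-14.2,-13,0,0,0],[-3.3,-14.2,-13,0,0,0],[-3.3,-14.2,-13,0,0,0]]]' --hand -0.6

```text
time: 32.98
ee_pos: [0.5425, 0.2307, 0.3901]
eef_rot: [1.0, 0.02, -0.002, 0.001]
ft_force: [-1.4, 0.1, -0.0]
width: 0.0695
grip_force: 0.0
```

```bash
python3 -c "
from h import *
b=bar(1.65);go(b[0],b[1],b[2]-.014,.04)
t=r.camera('top')[:,:,::-1]
s=r.camera('scene')[:,:,::-1]
o=np.zeros((400,800,3),np.uint8);o[:,:400]=cv2.resize(t[100:300,80:280],(400,400),interpolation=2);o[:,400:]=cv2.resize(s[100:260,380:540],(400,400),interpolation=2);cv2.imwrite('pics/l1.png',o)"
```

```text
t32.98 pos [0.5425 0.2307 0.3901] go [-0.05, -0.23, 7.03] [0.002, 0.003, 0.001] w 0.070 g 0.0 [-1.4  0.1 -0. ]
```

View pics/l1.png

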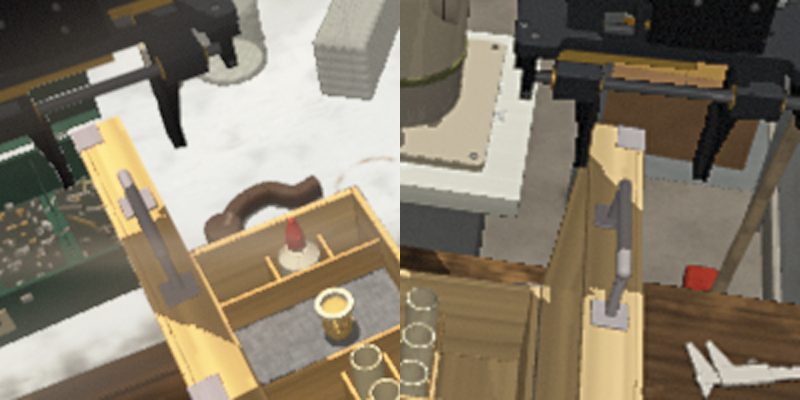

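The fingers (583,165) and (703,180) straddle the bar line at about 625 to 640, so I'll descend and grip.

Call:
carry_out --steps '[[[0,-0.2,1.5,0,0,0],[0,-0.2,3,0,0,0],[0,-0.2,4.5,0,0,0],[0,-0.2,5.5,0,0,0],[0,-0.2,6.4,0,0,0],[0,-0.2,7,0,0,0],[0,-0.2,7,0,0,0],[0,-0.2,7,0,0,0]]]'

```text
time: 33.75
ee_pos: [0.5426, 0.2346, 0.322]
eef_rot: [1.0, 0.021, 0.0, -0.0]
ft_force: [0.9, -0.1, 0.3]
width: 0.07
grip_force: 0.0
```

Call:
carry_out --steps '[[[0,0,0,0,0,0],[0,0,0,0,0,0],[0,0,0,0,0,0],[0,0,0,0,0,0],[0,0,0,0,0,0],[0,0,0,0,0,0],[0,0,0,0,0,0],[0,0,0,0,0,0]]]' --hand 1 --squeeze 12

```text
time: 34.42
ee_pos: [0.5424, 0.2346, 0.3215]
eef_rot: [1.0, 0.021, 0.0, 0.0]
ft_force: [-0.2, 0.3, 0.5]
width: 0.0241
grip_force: 0.0
```

```bash
python3 -c "
from h import *
s=r.read_state();e=s['ee_pos']
go(*e,.04)
h=case2w(Q,(.095,0,.108)); gy=h[1]-e[1]
# lid angle from y of grip
f=least_squares(lambda L:bar(L[0])[1]-e[1],[1.6]).x[0];print('L',f,bar(f),e)
Rm=R.from_quat(s['eef_rot']);b0=bar(f)
for L in np.arange(f,-.05,-.08): print(round(L,2),(Rm.inv().apply(bar(L)-b0)*100).round(1).tolist())
"
```

```text
t34.42 pos [0.5424 0.2346 0.3215] go [0.0, 0.0, 0.0] [0.0, 0.0, 0.003] w 0.024 g 0.0 [-0.2  0.3  0.5]
L 1.6575855275516362 [0.5416666  0.23458813 0.3335816 ] [0.54239439 0.23458813 0.32153687]
1.66 [0.0, 0.0, 0.0]
1.58 [-0.0, 1.8, -0.2]
1.5 [-0.0, 3.6, -0.3]
1.42 [-0.0, 5.5, -0.2]
1.34 [-0.0, 7.3, -0.0]
1.26 [-0.0, 9.1, 0.3]
1.18 [-0.0, 10.8, 0.8]
1.1 [-0.0, 12.6, 1.4]
1.02 [-0.0, 14.2, 2.2]
0.94 [-0.0, 15.8, 3.1]
0.86 [-0.0, 17.3, 4.1]
0.78 [-0.0, 18.8, 5.3]
0.7 [-0.1, 20.1, 6.5]
0.62 [-0.1, 21.3, 7.9]
0.54 [-0.1, 22.4, 9.3]
0.46 [-0.1, 23.4, 10.9]
0.38 [-0.1, 24.3, 12.5]
0.3 [-0.1, 25.0, 14.2]
0.22 [-0.1, 25.6, 15.9]
0.14 [-0.1, 26.1, 17.7]
0.06 [-0.1, 26.4, 19.5]
-0.02 [-0.1, 26.6, 21.3]
```

Fingers still closing; let them finish.

Call:
carry_out --steps '[[[0,0,0,0,0,0],[0,0,0,0,0,0],[0,0,0,0,0,0],[0,0,0,0,0,0],[0,0,0,0,0,0],[0,0,0,0,0,0]]]'

```text
time: 34.92
ee_pos: [0.5424, 0.2343, 0.3213]
eef_rot: [1.0, 0.021, -0.0, 0.0]
ft_force: [-0.6, -2.3, -1.9]
width: 0.0094
grip_force: 12.0
```

Call:
carry_out --steps '[[[0,0.9,-0.1,0,0,0],[0,1.8,-0.2,0,0,0],[0,2.7,-0.25,0,0,0],[0,3.6,-0.3,0,0,0],[0,4.6,-0.25,0,0,0],[0,5.5,-0.2,0,0,0],[0,6.4,-0.1,0,0,0],[0,7.3,0,0,0,0],[0,8.2,0.1,0,0,0],[0,9.1,0.3,0,0,0],[0,10,0.5,0,0,0],[0,10.8,0.8,0,0,0],[0,11.7,1.1,0,0,0],[0,12.6,1.4,0,0,0],[0,13.4,1.8,0,0,0],[0,14.2,2.2,0,0,0],[0,15,2.6,0,0,0],[0,15.8,3.1,0,0,0],[0,15.8,3.1,0,0,0]]]'

```text
time: 36.5
ee_pos: [0.5491, 0.0741, 0.289]
eef_rot: [1.0, 0.02, -0.001, 0.001]
ft_force: [-0.4, -2.0, -4.0]
width: 0.0091
grip_force: 12.0
```

```bash
python3 -c "
from h import *
s=r.read_state();e=s['ee_pos']
print(e,s['ft_force'],s['width'],s['grip_force'])
Rm=R.from_quat(s['eef_rot']);b0=bar(.94)
print(b0)
off=np.array([0,0,-.012])
for L in np.arange(.9,-.05,-.04): print(round(L,2),(Rm.inv().apply(bar(L)+off-e)*100).round(1).tolist())
"
```

```text
[0.54909738 0.07406628 0.28898771] [-0.44800164 -1.99862688 -4.01367764] 0.009114627743159734 11.999374777078629
[0.54800223 0.07708453 0.30273943]
0.9 [-0.1, 0.5, 0.3]
0.86 [-0.1, 1.2, 0.8]
0.82 [-0.1, 1.9, 1.4]
0.78 [-0.1, 2.6, 2.0]
0.74 [-0.1, 3.3, 2.6]
0.7 [-0.1, 4.0, 3.2]
0.66 [-0.1, 4.6, 3.9]
0.62 [-0.1, 5.2, 4.6]
0.58 [-0.1, 5.8, 5.3]
0.54 [-0.1, 6.3, 6.0]
0.5 [-0.1, 6.8, 6.8]
0.46 [-0.1, 7.3, 7.6]
0.42 [-0.1, 7.8, 8.4]
0.38 [-0.1, 8.2, 9.2]
0.34 [-0.1, 8.6, 10.0]
0.3 [-0.1, 8.9, 10.9]
0.26 [-0.1, 9.3, 11.7]
0.22 [-0.1, 9.5, 12.6]
0.18 [-0.1, 9.8, 13.5]
0.14 [-0.1, 10.0, 14.3]
0.1 [-0.1, 10.2, 15.2]
0.06 [-0.1, 10.3, 16.1]
0.02 [-0.1, 10.4, 17.1]
-0.02 [-0.1, 10.5, 18.0]
```

Call:
carry_out --steps '[[[0,0.5,0.3,0,0,0],[0,1.2,0.8,0,0,0],[0,1.9,1.4,0,0,0],[0,2.6,2,0,0,0],[0,3.3,2.6,0,0,0],[0,4,3.2,0,0,0],[0,4.6,3.9,0,0,0],[0,5.2,4.6,0,0,0],[0,5.8,5.3,0,0,0],[0,6.3,6,0,0,0],[0,6.8,6.8,0,0,0],[0,7.3,7.6,0,0,0],[0,7.8,8.4,0,0,0],[0,8.2,9.2,0,0,0],[0,8.6,10,0,0,0],[0,8.9,10.9,0,0,0],[0,9.3,11.7,0,0,0],[0,9.5,12.6,0,0,0],[0,9.8,13.5,0,0,0],[0,10,14.3,0,0,0]]]'

```text
time: 38.17
ee_pos: [0.5533, -0.0253, 0.1465]
eef_rot: [1.0, 0.021, -0.0, 0.001]
ft_force: [-3.2, -5.4, 2.2]
width: 0.0093
grip_force: 12.0
```

```bash
python3 -c "
from h import *
go(bar(0)[0],bar(0)[1],bar(0)[2]-.012,.04)"
```

```text
t38.17 pos [ 0.5533 -0.0253  0.1465] go [-0.12, 0.55, 3.25] [0.002, 0.0, 0.001] w 0.009 g 12.0 [-3.2 -5.4  2.2]
```

Call:
carry_out --steps '[[[0,0.2,0.5,0,0,0],[0,0.3,1,0,0,0],[0,0.4,1.5,0,0,0],[0,0.5,2,0,0,0],[0,0.5,2.4,0,0,0],[0,0.5,2.7,0,0,0],[0,0.5,3,0,0,0],[0,0.5,3.2,0,0,0],[0,0.5,3.3,0,0,0],[0,0.5,3.3,0,0,0]]]'

```text
time: 39.0
ee_pos: [0.5535, -0.0307, 0.1138]
eef_rot: [1.0, 0.02, -0.0, 0.001]
ft_force: [-1.8, -8.8, -1.8]
width: 0.0092
grip_force: 12.0
```

Call:
carry_out --steps '[[[0,-0.2,0.2,0,0,0],[0,-0.2,0.4,0,0,0],[0,-0.2,0.5,0,0,0],[0,-0.2,0.5,0,0,0],[0,-0.2,0.5,0,0,0]]]'

```text
time: 39.42
ee_pos: [0.5536, -0.031, 0.1094]
eef_rot: [1.0, 0.02, -0.0, 0.003]
ft_force: [-4.7, -15.6, 3.4]
width: 0.0099
grip_force: 12.0
```

```bash
python3 -c "
from h import *
go(.5535,-.03,.11)
s=r.camera('scene')[:,:,::-1];t=r.camera('top')[:,:,::-1]
o=np.zeros((500,800,3),np.uint8);o[:,:400]=cv2.resize(t[170:370,140:300],(400,500),interpolation=2);o[:,400:]=cv2.resize(s[170:370,310:470],(400,500),interpolation=2);cv2.imwrite('pics/l2.png',o)"
```

```text
t39.42 pos [ 0.5536 -0.031   0.1094] go [-0.01, -0.1, -0.06] [0.005, 0.0, -0.012] w 0.010 g 12.0 [ -4.7 -15.6   3.4]
```

View pics/l2.png

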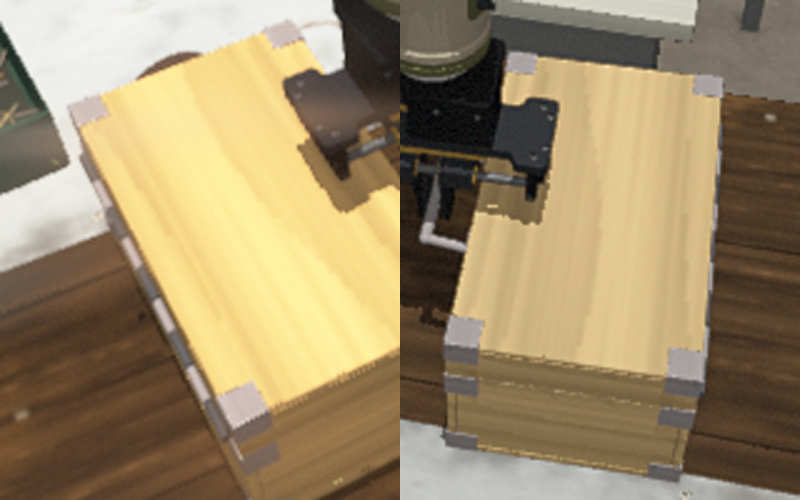

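The lid looks flat and closed. I'll ease the side load, release slightly and rise.

Call:
carry_out --steps '[[[0,0.4,0.1,0,0,0],[0,0.4,0.1,0,0,0],[0,0.4,0.1,0,0,0]]]'

```text
time: 39.77
ee_pos: [0.5539, -0.0311, 0.1091]
eef_rot: [1.0, 0.021, 0.0, 0.001]
ft_force: [-6.5, -5.6, 9.6]
width: 0.0093
grip_force: 12.0
```

Call:
carry_out --steps '[[[0,0,0,0,0,0],[0,0,0,0,0,0],[0,0,0,0,0,0],[0,0,0,0,0,0],[0,0,-0.5,0,0,0],[0,0,-1.5,0,0,0],[0,0,-3,0,0,0],[0,0,-5,0,0,0],[0,0,-8,0,0,0],[0,0,-10,0,0,0],[0,0,-10,0,0,0],[0,0,-10,0,0,0]]]' --hand 0.4

```text
time: 40.77
ee_pos: [0.5546, -0.03, 0.2104]
eef_rot: [1.0, 0.021, 0.002, 0.0]
ft_force: [0.7, -0.0, -1.0]
width: 0.0259
grip_force: 0.0
```

```bash
python3 -c "
from h import *
go(.553,.045,.2);go(.553,.045,.153)"
```

```text
t40.77 pos [ 0.5546 -0.03    0.2104] go [0.16, -7.5, 1.04] [0.001, -0.003, -0.008] w 0.026 g 0.0 [ 0.7 -0.  -1. ]
t40.77 pos [ 0.5546 -0.03    0.2104] go [0.15, -7.5, 5.74] [0.001, -0.003, -0.008] w 0.026 g 0.0 [ 0.7 -0.  -1. ]
```

Press the lid top lightly to confirm it sits at z = 0.150.

Call:
carry_out --steps '[[[0,-2.5,0,0,0,0],[0,-5.5,0,0,0,0],[0,-7.5,0.5,0,0,0],[0,-7.5,2,0,0,0],[0,-7.5,3.5,0,0,0],[0,-7.5,4.5,0,0,0],[0,-7.5,5.2,0,0,0],[0,-7.5,5.7,0,0,0],[0,-7.5,6,0,0,0],[0,-7.5,6.2,0,0,0],[0,-7.5,6.2,0,0,0],[0,-7.5,6.2,0,0,0]]]' --hand 1

```text
time: 41.77
ee_pos: [0.5503, 0.0445, 0.1502]
eef_rot: [1.0, 0.021, 0.0, 0.001]
ft_force: [-19.8, -3.3, 35.5]
width: 0.0001
grip_force: 17.8
```

Call:
carry_out --steps '[[[0,0,-0.3,0,0,0],[0,0,-1,0,0,0],[0,0,-3,0,0,0],[0,0,-6,0,0,0],[0,0,-9,0,0,0],[0,0,-12,0,0,0],[0,0,-15,0,0,0],[0,0,-15,0,0,0],[0,0,-15,0,0,0],[0,0,-15,0,0,0],[0,0,-15,0,0,0]]]'

```text
time: 42.68
ee_pos: [0.5501, 0.0445, 0.2954]
eef_rot: [1.0, 0.021, -0.001, 0.0]
ft_force: [0.1, -0.2, -0.1]
width: 0.0004
grip_force: 0.0
```

```bash
python3 -c "
from h import *
s=r.read_state();print(s['ee_pos'],s['ft_force'],s['time']);print(r.close_job())"
```

```text
[0.55009241 0.04454533 0.29536758] [ 0.12974044 -0.17080121 -0.11302418] 42.6833
the job is handed in; nothing more can be done
None
```

I packed the case and handed the job in at 42.7 s, but the hand-in returned no verdict: the three sleeves, the one brass holder within reach and the glue bottle are in their places, the lid is shut (its top measured 150 mm above the bench), and I left the bulb alone.

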